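# Tuck the washed board under the weighted arm

## Task

The washed bamboo board is standing on edge in the wire dish rack. Lay it down flat on the bare counter and let go, then take it again by its handle and slide it, broad end first, under the weighted arm of the steel holder, on top of the two boards already there, until you feel its nose bear firmly on the back stop, which may be clamped anywhere along its slots; do not ram it. Leave it lying flat with its handle sticking out of the front and the arm resting on it, the two boards still under it, and do not shift the bottle, the canister, the mug or the teat.

Things in the scene. Friction and masses are not known exactly. Their poses are not given: they have to be found in the camera images.
- board_center (a point): Centre of the blade of the washed bamboo paddle board (loose, about 85 g): blade 116 x 86 x 9 mm, corners rounded; a handle 70 x 28 x 9 mm in the middle of one short side. Own x points from handle to nose (the plain short edge, 58 mm ahead), y is the thickness, z the width. Starts on a long edge, z up, x roughly world +y, upper edge 104 mm above the counter.
- board_handle (a point): Centre of that board's handle, 93 mm behind board_center along own -x; same axes. The board's centre of mass is about 15 mm from board_center towards the handle. Its two faces are alike: either may end on top.
- rack: Fixed steel wire plate rack on a grey tray 150 x 150 x 3 mm; origin on the counter under its centre, z up. Six hoops of 6 mm wire, 82 long in own x, stand at own y = +-10, +-30, +-50, tops 62 mm above the counter; the 14 mm slots between run along own x. The board stands in the slot at y = 0, own x along the rack's x, lower edge 18 mm above the counter.
- holder: Base of a fixed low steel holder with a hinged weighted arm; origin on the counter, z up, x inwards from the open mouth to the back stop (roughly world +y). Base top z = 6 mm. Two boards like the washed one lie loose in it (z = 6 to 24), handles out of the mouth to about x = -135. The washed board goes on top, its centre then at y = 0, z = 28.5. Back stop: see mouth.
- mouth (a point): Middle of the front edge of the holder's base, on its top, 70 mm in front of the holder's origin; axes of the holder. The upright back stop (61 mm high) slides in slots under two wing nuts and is clamped with its face anywhere from x = 58 to 76 mm from the holder's origin: feel for it. The two boards need not touch it. It does not yield and takes 30 N at most.
- presser (a joint): Angle of the holder's weighted arm, rad: 0 resting on the two boards, about 0.19 resting on a third; positive is up, at most 1.2. Gravity only, no spring: it falls back when let go. 0.36 kg, presses with 4 to 5 N. A board pushed in under its sloping lip lifts it by itself (about 10 N of push, then a steady sliding drag until the stop).
- presser_hinge (a point): Middle of the arm's hinge axis (along the holder's y) at holder x = 48, z = 36 mm. The holder's sides, 98 mm apart, are 18 mm high but rise to hinge ears 44 mm high at x = 36 to 60, which guide the blade; the arm's side bars run outside them. The arm presses with a steel strip 115 mm wide at holder x = -14 to 2 mm, which carries a round steel weight 20 mm thick (top at z = 47 mm).
- lip_edge (a point): Middle of the rolled front edge (6 mm thick) of the lip that slopes up and outwards at 30 degrees from the strip, 90 mm wide. With the arm on two boards it is at holder x = -50, z = 47 mm, its underside about 20 mm above the upper board; axes of the arm.
- pile0_center (a point): centre of the blade of the lower board in the holder (loose, same size; its own z is the thickness, x from handle to nose)
- pile1_center (a point): centre of the blade of the upper board in the holder (loose, same size; its own z is the thickness, x from handle to nose); its top is 4.5 mm above this point
- canister: closed formula canister, 104 mm across, 140 mm high, loose; origin at the centre of its underside
- bottle: empty glass bottle, 60 mm across, 135 mm high, loose; origin at the centre of its underside
- mug: ceramic mug, 80 mm across, 90 mm high, handle at own +y, loose; origin at the centre of its underside
- teat: silicone teat on its flange, 48 mm across, 46 mm high, loose; origin at the centre of its underside
Mind the look-alikes: they are no part of the job. What is shaped like the part that bears board_center but pink or purple is not meant.

How it is judged:
By the outcome, as a careful person would: the job done as asked, in the order asked, and still so for the second after the job is handed in, with the robot touching nothing.
It also fails if it takes over 53 s, if anything falls off the work surface, if the arm or the gripper's body presses on something with over 40 N, if the wrist force passes 120 N, or if a joint passes its speed limit or range.

## Robot

A 7-joint arm with a two-finger parallel gripper is mounted at the origin on the work surface. World frame = base frame: x ahead of the robot, y to its left, z up, the work surface at z = 0. Lengths are in mm, angles in rad, forces in N, time in s.
With the tool pointing down it reaches from about 400 to 875 mm from the base axis. Payload 19.3 kg.
Tool frame: the origin (TCP) lies at the very end of the fingers, on their centre line; the grasp point (between the pads) lies 19 mm behind it (grip_point_offset is the z of the grasp point in the tool frame, in mm); z points along the fingers, y is the line along which they close (so a half turn about z gives the same grasp; the last joint's range is limited). The gripper opens to 85 mm and grips with 20 to 120 N. Pads are 22 mm wide; open, the fingers measure 114 mm over their backs; the gripper's body (76 mm by 85 mm) begins 54 mm behind the grasp point. The pads swing forward as they close: fully open they stand 13 mm farther back than shut.
Start: joints at [1.195, 0.521, -0.036, 1.599, 0.021, 1.021, -0.113], TCP at [188.132, -596.004, 231.291] pointing down, gripper open.
Joint ranges: [-2.91, 2.91], [-0.3, 2.13], [-1.5, 1.42], [0.17, 2.43], [-1.26, 4.41], [0.16, 1.93], [-2.52, 2.52]. Speed limits (rad/s): [1.89, 1.89, 2.39, 2.39, 3.01, 3.01, 3.01].

## Interface

Orientations are given as a 3x3 rotation matrix whose columns are the frame's x, y, z axes.
In Python, from workcell import movep, movel, goto_joints, open_gripper, clamp, wait, inverse_kinematics, read_state, camera, PlanningError, finish_job, grip_point_offset gives the robot as it stands. Calls block until the motion is done:
- movep(position, orientation): joint-space move of the TCP to a pose.
- movel(position, frame=None, max_speed=150, guard=None): straight line of the TCP; frame=None keeps the orientation; max_speed is the mean speed in mm/s. With guard (N) it stops when the force on the tool has changed by that much, and returns True; else False.
- goto_joints(angles): joint-space move.
- open_gripper() and clamp(): open the fingers fully, or close them until they stop; the grip force is fixed at half the most.
- wait(seconds).
- inverse_kinematics(position, orientation): joint angles nearest the present ones, or None.
- read_state(): the state.
- camera(name): name is "scene" or "top" or "wrist"; returns a dict with "image" (420x560x3 uint8, blue, green, red), "range_z" (420x560 float32, mm along the optical axis (not along the pixel's ray), 0 where there is no reading), "fx", "fy", "cx", "cy" (pixels), "cam_to_world" (4x4, takes a point from camera to world coordinates). Camera axes: x right, y up, looking along -z (the intrinsics and any distortion apply to the point x, -y, -z); pixel columns grow to the right and rows downward; lengths in mm; the calibration is good to about 2 mm. A picture is of the moment at which its call begins.
A pose or a line that the arm cannot do raises PlanningError and nothing moves.
- finish_job(): hands the job in; it is judged then, once.
The state is a dict: "time": time; "qpos": joint angles; "qvel": joint speeds; "joint_efforts": joint torques, N m; "eef_pos": TCP position; "tool_rot": TCP orientation; "ft_force": force on the tool from outside, world axes, zero at the start; "torque": the same for the moment, N m; "finger_gap": finger opening in mm; "gripper_force": force on a finger pad.
Only numpy, scipy, OpenCV 4.12 (cv2) and the standard library are available. Lean on these libraries where they do the work, as an engineer would, in place of code of your own. Each camera call takes 0.05 s, during which the arm holds its last target. There are 200 camera calls.

## Working session

There is one attempt and no reset: what is moved stays moved. The work goes in short steps, each a Python script; the robot and the scene stay as the last script left them, time stands still between calls to the robot, and variables do not carry over. Pictures are saved under pics/ and viewed, at most 11 in all, crops included, and the job is handed in when it is done.

```bash
mkdir -p pics; ls
cat > h.py <<'E'
import numpy as np, cv2
from workcell import *
def cloud(c):
    r=c["range_z"]; v,u=np.mgrid[:r.shape[0],:r.shape[1]]
    P=np.stack([(u-c["cx"])/c["fx"]*r,-(v-c["cy"])/c["fy"]*r,-r],-1)
    M=c["cam_to_world"]; W=P@M[:3,:3].T+M[:3,3]; W[r<=0]=np.nan
    return W
E
python3 - <<'E'
from h import *
for n in("scene","top"):
    c=camera(n); cv2.imwrite(f"pics/{n}0.png",c["image"]); np.savez(f"{n}0.npz",**c)
    print(n,c.keys(),c["fx"],c["cx"],c["cy"],c["cam_to_world"].round(2).tolist(),(c["range_z"]>0).mean())
s=read_state();print(s["tool_rot"],s["time"],grip_point_offset)
E
```

```text
pics
scene dict_keys(['image', 'range_z', 'fx', 'fy', 'cx', 'cy', 'cam_to_world']) 437.70100598701816 286.7062097425852 208.3007990853513 [[-0.15, -0.75, 0.65, 1290.4], [0.99, -0.11, 0.1, 65.36], [-0.01, 0.66, 0.76, 902.42], [0.0, 0.0, 0.0, 1.0]] 0.9959311224489796
top dict_keys(['image', 'range_z', 'fx', 'fy', 'cx', 'cy', 'cam_to_world']) 384.21930257677184 275.78666210377645 202.09233475545895 [[0.02, 0.99, -0.1, 487.22], [-1.0, 0.01, -0.04, -49.23], [-0.04, 0.11, 0.99, 934.2], [0.0, 0.0, 0.0, 1.0]] 0.9961989795918368
[[ 9.53616192e-01  3.01024909e-01 -4.03092044e-04]
 [ 3.01025162e-01 -9.53615730e-01  9.44100639e-04]
 [-1.00197105e-04 -1.02165050e-03 -9.99999473e-01]] 0.1 -18.700000000000003
```

View pics/top0.png

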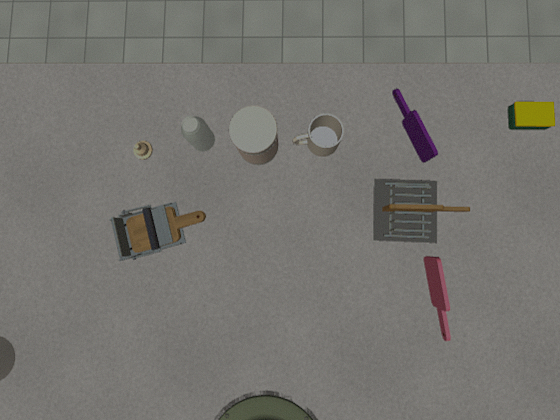

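View pics/scene0.png

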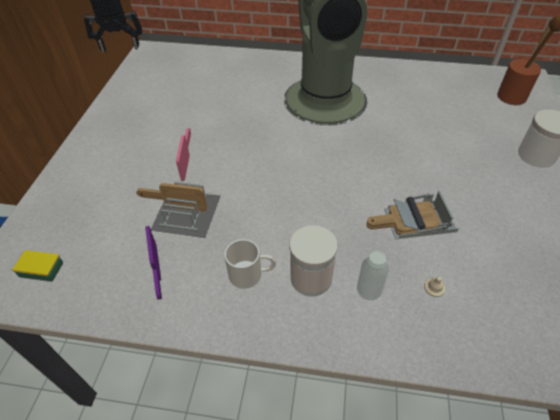

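Top view: the board stands in the rack, handle to the right (blade around (400,207), handle tip at (469,209)). The holder is at (155,230) with its mouth facing right (-y). The bottle, canister and mug are farther out, and the pink and purple boards are the decoys. The scene view agrees.

```bash
cat > m.py <<'E'
from h import *
for n in("top","scene"):
    c=dict(np.load(f"{n}0.npz")); W=cloud(c); hsv=cv2.cvtColor(c["image"],cv2.COLOR_BGR2HSV)
    wood=(hsv[...,0]>8)&(hsv[...,0]<22)&(hsv[...,1]>90)
    x,y,z=W[...,0],W[...,1],W[...,2]
    print(n,"table z",np.nanmedian(z[(x>300)&(x<800)&(abs(y)<200)]))
    m=wood&(z>66)&(z<115)&(y<-100)&(x>300)
    P=W[m]; print("board",len(P),P.min(0),P.max(0))
    t=P[:,2]>96; q=P[t] if t.sum()>8 else P
    for lo in range(-600,-250,20):
        k=P[(P[:,1]>lo)&(P[:,1]<=lo+20)]
        if len(k): print(lo+10,len(k),k.mean(0).round(1),k[:,2].max().round(1),k[:,0].min().round(1),k[:,0].max().round(1))
    m=(x>330)&(x<560)&(y>80)&(y<380)&(z>4)
    v,u=np.nonzero(m);print("holder",W[m].min(0),W[m].max(0),u.min(),u.max(),v.min(),v.max())
    for nm,mm in (("pile wood",wood&m),("high>50",m&(z>52)),("z3-12",m&(z<12)&~wood),("z13-22",m&(z>13)&(z<22)&~wood)):
        P=W[mm]; 
        if len(P)>5: print(nm,len(P),P.mean(0).round(1),cv2.minAreaRect(P[:,:2].astype(np.float32)))
    img=c["image"][v.min()-5:v.max()+6,u.min()-5:u.max()+6]; img=cv2.resize(img,None,fx=4,fy=4,interpolation=cv2.INTER_CUBIC); cv2.imwrite(f"pics/{n}_h.png",img); print(img.shape)
    # other objects
    for cc in cv2.findContours(((z>15)&(z<300)&(x>250)&(x<900)).astype(np.uint8),cv2.RETR_EXTERNAL,cv2.CHAIN_APPROX_NONE)[0]:
        if len(cc)>15:
            p=W[cc[:,0,1],cc[:,0,0]]; print("obj",np.nanmin(p,0).round(),np.nanmax(p,0).round())
E
python3 m.py
```

```text
top table z 0.4136120304788733
board 423 [ 564.63546171 -444.8540158    67.89797832] [ 574.43362029 -261.47762684  109.40952268]
-450 8 [ 569.7 -442.4   72.3] 74.8 566.1 573.1
-430 33 [ 569.3 -430.1   74.8] 77.2 565.9 572.9
-410 39 [ 569.  -410.3   75.5] 78.3 565.5 572.7
-390 30 [ 568.5 -391.6   75. ] 77.8 565.3 572.3
-370 42 [ 568.2 -367.3   97.9] 106.6 564.7 573.7
-350 57 [ 568.2 -349.8   98. ] 106.3 564.6 573.2
-330 54 [ 568.1 -330.3   97.5] 106.5 564.7 573.1
-310 49 [ 568.4 -310.4  101.1] 106.4 565.0 572.8
-290 47 [ 568.3 -290.3   99.9] 108.6 565.2 572.5
-270 64 [ 569.  -269.    95.2] 109.4 565.1 574.4
holder [331.9599989   84.9983144    4.01058752] [559.93691087 379.01440162  65.69725327] 111 235 210 305
pile wood 1196 [517.8 265.1  23.9] ((524.7503051757812, 248.1029815673828), (87.28941345214844, 186.6584930419922), 16.505043029785156)
high>50 142 [496.9 342.1  59.1] ((511.1888122558594, 295.340087890625), (92.86095428466797, 124.4533920288086), 16.43722152709961)
z3-12 397 [483.5 285.1   6.4] ((447.22869873046875, 229.51068115234375), (221.0311279296875, 295.5108947753906), 2
[... 1511 characters left out ...]
1915283203)
z3-12 231 [503.1 278.5   7.1] ((447.8140563964844, 231.95758056640625), (298.91033935546875, 225.70944213867188), 88.86429595947266)
z13-22 145 [509.6 323.2  17.3] ((521.2222900390625, 261.02386474609375), (107.36256408691406, 216.67457580566406), 17.168916702270508)
(316, 512, 3)
obj [699. 306.  15.] [730. 336.  48.]
obj [723. 140.  15.] [770. 200. 137.]
obj [ 771. -668.   15.] [ 833. -574.   41.]
obj [ 701. -167.   15.] [780. -53.  93.]
obj [677. -20.  15.] [779.  83. 144.]
obj [ 685. -373.   15.] [ 857. -291.   88.]
obj [446. 157.  15.] [581. 388.  64.]
obj [ 507. -451.   15.] [ 640. -264.  106.]
obj [250. 627.  15.] [259. 680. 132.]
obj [ 283. -403.   15.] [ 466. -365.   88.]
```

```bash
cat >> h.py <<'E'
def rot(yaw,th=0,s=1):
    b=np.array([-np.sin(yaw),np.cos(yaw),0]); n=np.array([np.cos(yaw),np.sin(yaw),0])
    z=np.array([0,0,-np.cos(th)])+np.sin(th)*n; x=s*b
    return np.stack([x,np.cross(z,x),z],1)
def bn(yaw): return np.array([-np.sin(yaw),np.cos(yaw),0]),np.array([np.cos(yaw),np.sin(yaw),0])
TH=np.radians(40); YB=0.27; C=np.array([530,-30,0.])
b,n=bn(YB); zt=rot(YB,TH)[:,2]
E=C+43*n+np.array([0,0,3]); PL=E-15*b-55*zt   # grip at COM, 15 behind centre
E
python3 - <<'E'
from h import *
print(PL)
for s in(1,-1):
    for p,R in (([570,-335,190],rot(0,0,s)),([570,-335,73],rot(0,0,s)),(PL+[0,0,60],rot(YB,TH,s)),(PL,rot(YB,TH,s)),([560,-130,2],rot(YB,0,s)),([530,190,30],rot(.28,0,s))):
        q=inverse_kinematics(np.array(p,float),R); print(s,None if q is None else np.round(q,2))
E
```

```text
[541.3706206  -42.41695311  45.13244437]
1 [ 0.68  0.64 -0.38  1.52  0.26  1.03  0.24]
1 [ 0.65  0.78 -0.32  1.6   0.31  0.82  0.2 ]
1 [ 1.05  0.93 -1.27  2.38  2.2   0.65 -1.54]
1 [ 1.05  1.18 -1.28  2.38  2.3   0.84 -1.46]
1 [ 0.45  0.81 -0.47  1.85  0.6   0.62 -0.12]
1 [-0.11  0.76 -0.48  1.88  0.56  0.65 -0.66]
-1 [ 0.23  0.65  0.34  1.55 -0.25  0.99 -2.5 ]
-1 [ 0.23  0.8   0.35  1.62 -0.35  0.78 -2.42]
-1 [ 1.05  0.93 -1.27  2.38  2.2   0.65  1.6 ]
-1 [ 1.05  1.18 -1.28  2.38  2.3   0.84  1.68]
-1 [-0.03  0.79  0.22  1.88 -0.33  0.51 -2.45]
-1 [-0.93  0.88  0.72  1.92 -0.9   0.7  -2.51]
```

View pics/top_h.png

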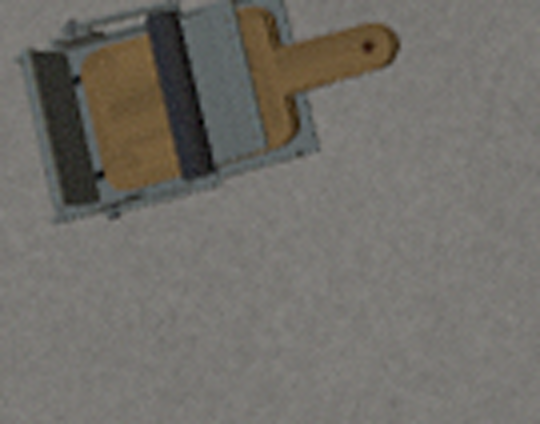

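Run:
```python
from h import *
q0=np.array([0.68,0.64,-0.38,1.52,0.26,1.03,0.24]);L=[]
for yw in (0,.27,-.3):
  for th in (-45,-40,-35,35,40,45):
    for cx in (500,550,600):
      for cy in (-60,0,60):
        t=np.radians(th); b,n=bn(yw); zt=rot(yw,t)[:,2]
        E=np.array([cx,cy,3.])+43*np.sign(th)*n; P=E-15*b-55*zt
        q=inverse_kinematics(P,rot(yw,t)); q2=inverse_kinematics(P+[0,0,60],rot(yw,t))
        if q is not None and q2 is not None: L.append((abs(q2-q0).max(),yw,th,cx,cy,np.round(q,2),np.round(q2,2)))
for l in sorted(L,key=lambda l:l[0])[:12]: print(*l)
```

```text
0.44114660717306864 0 -35 500 -60 [ 0.25  0.93 -0.37  1.55  0.26  1.34 -0.22] [ 0.24  0.84 -0.35  1.54  0.21  1.42 -0.18]
0.47507570862474946 0 -35 550 -60 [ 0.21  0.99 -0.34  1.39  0.24  1.42 -0.18] [ 0.21  0.91 -0.34  1.39  0.22  1.51 -0.17]
0.47879610042315446 0.27 -35 500 -60 [ 0.21  0.93 -0.42  1.57  0.41  1.36 -0.11] [ 0.2   0.84 -0.4   1.56  0.36  1.43 -0.07]
0.4861723216888756 0 -40 500 -60 [ 0.21  0.98 -0.33  1.47  0.23  1.44 -0.18] [ 0.21  0.9  -0.33  1.47  0.2   1.52 -0.17]
0.49876651804685906 0.27 -35 500 0 [ 0.18  0.95 -0.52  1.56  0.42  1.38 -0.23] [ 0.18  0.86 -0.52  1.56  0.37  1.46 -0.2 ]
0.5063721725063057 0.27 -35 550 -60 [ 0.17  0.99 -0.38  1.41  0.39  1.44 -0.06] [ 0.17  0.91 -0.38  1.4   0.36  1.52 -0.03]
0.5127420463949779 0 -40 500 0 [ 0.19  1.   -0.42  1.48  0.24  1.44 -0.3 ] [ 0.17  0.91 -0.4   1.48  0.18  1.51 -0.27]
0.5128506235171943 0 -35 550 0 [ 0.18  1.   -0.43  1.4   0.26  1.43 -0.3 ] [ 0.17  0.91 -0.41  1.4   0.21  1.5  -0.27]
0.5144087743317743 0.27 -40 500 -60 [ 0.16  0.98 -0.37  1.49  0.38  1.45 -0.08] [ 0.17  0.9  -0.37  1.49  0.35  1.53 -0.06]
0.5388238706648378 -0.3 -45 500 -60 [ 0.28  1.04 -0.28  1.4   0.05  1.49 -0.29] [ 0.27  0.95 -0.28  1.41  0.03  1.57 -0.29]
0.542741831752342 0.27 -35 550 0 [ 0.15  1.   -0.48  1.41  0.41  1.46 -0.18] [ 0.14  0.92 -0.47  1.4   0.36  1.53 -0.14]
0.5430453029529934 -0.3 -40 500 -60 [ 0.28  0.98 -0.29  1.48  0.07  1.39 -0.31] [ 0.28  0.89 -0.29  1.48  0.04  1.47 -0.3 ]
```

```bash
sed -i '/^TH=/,$d' h.py
cat >> h.py <<'E'
TH=np.radians(-40); YB=0.27; C=np.array([500,-60,0.])
b,n=bn(YB); zt=rot(YB,TH)[:,2]
PL=C-43*n+np.array([0,0,3])-15*b-55*zt
E
cat > s1.py <<'E'
from h import *
def st(t): s=read_state(); print(t,round(s["time"],2),s["eef_pos"].round(1) if hasattr(s["eef_pos"],'round') else s["eef_pos"],np.round(s["ft_force"],1),round(s["finger_gap"],1),np.round(s["gripper_force"],1))
movep(np.array([570.5,-335,170]),rot(0)); st("above")
movel(np.array([570.5,-335,74]),max_speed=120,guard=8); st("down")
clamp(); st("clamped")
movel(np.array([570.5,-335,160]),max_speed=100); st("lifted")
movep(PL+[0,0,70],rot(YB,TH)); st("over")
c=camera("scene"); cv2.imwrite("pics/s1.png",c["image"][100:320,80:380])
E
python3 s1.py
```

```text
above 1.81 [ 569.6 -336.7  170.2] [-0.8  0.3 -0.2] 85.5 0.0
down 2.76 [ 570.9 -335.2   74.8] [-0.3 -0.6  0.8] 85.0 0.0
clamped 3.44 [ 570.7 -335.    74.2] [-0.3  0.3  2.1] 8.6 59.9
lifted 4.45 [ 570.2 -334.9  159.3] [-0.1 -0.4 -1.4] 8.1 59.5
over 5.51 [496.9 -78.2 115.2] [ 0.  -0.3 -1.1] 7.6 59.6
```

```bash
cat > s2.py <<'E'
from s1h import *
g=movel(PL+[0,0,-8],max_speed=60,guard=4); st("touch %s"%g)
open_gripper(); st("open")
p=np.array(read_state()["eef_pos"])
movel(p-70*zt,max_speed=120); st("back")
c=camera("scene"); cv2.imwrite("pics/s2.png",c["image"][80:320,80:400])
cs=c; movep(np.array([480,-70,330.]),rot(YB)); st("up")
c=camera("wrist"); cv2.imwrite("pics/s2w.png",c["image"]); np.savez("w.npz",**c)
c=camera("top"); np.savez("t2.npz",**c)
E
(echo 'from h import *'; grep '^def st' s1.py)>s1h.py
python3 s2.py
```

```text
touch True 6.62 [496.6 -76.4  45.4] [ 3.3  1.  10. ] 7.9 61.3
open 7.34 [496.1 -76.5  44.9] [0.1 0.1 0. ] 85.3 0.2
back 8.07 [538.9 -64.7  98.1] [-0.4  0.6 -0.2] 85.5 0.0
up 9.25 [480.1 -70.1 329.1] [-0.8  0.4  0.8] 85.7 0.0
```

View pics/s2w.png

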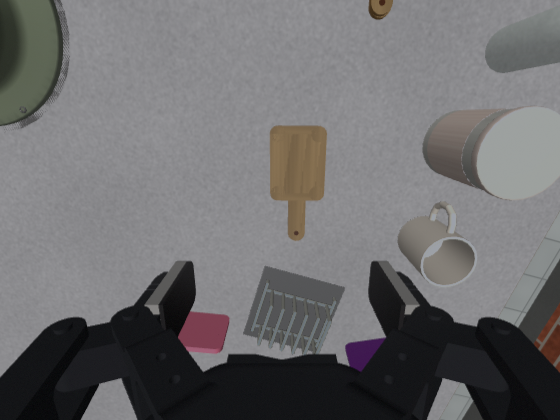

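View pics/s2.png

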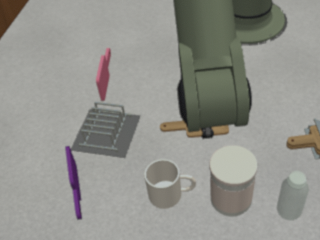

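The board lies flat on bare counter: in the wrist view the blade is at (298,163) and the handle end at (296,238), pointing away from the holder. The gripper is clear of it in the scene crop.

```bash
cat > loc.py <<'E'
from h import *
def wood(c):
    h=cv2.cvtColor(c["image"],cv2.COLOR_BGR2HSV); return (h[...,0]>8)&(h[...,0]<24)&(h[...,1]>75)
def onplane(c,u,v,z):
    M=c["cam_to_world"]; d=np.stack([(u-c["cx"])/c["fx"],-(v-c["cy"])/c["fy"],-np.ones(len(u))],-1)@M[:3,:3].T
    return M[:3,3]+d*((z-M[2,3])/d[:,2])[:,None]
def boardpose(c,z,lim):
    m=wood(c).astype(np.uint8); W=cloud(c)
    m&=((W[...,0]>lim[0])&(W[...,0]<lim[1])&(W[...,1]>lim[2])&(W[...,1]<lim[3])&(W[...,2]<z+12)).astype(np.uint8)
    cs,_=cv2.findContours(m,cv2.RETR_EXTERNAL,cv2.CHAIN_APPROX_NONE); k=max(cs,key=cv2.contourArea)[:,0]
    P=onplane(c,k[:,0].astype(float),k[:,1].astype(float),z)[:,:2]
    (cx,cy),(w,h),a=cv2.minAreaRect(P.astype(np.float32))
    d=np.radians(a if w>h else a+90); d=np.array([np.cos(d),np.sin(d)]); d*=np.sign(d[1])
    ctr=np.array([cx,cy]); hend=ctr-d*max(w,h)/2; v,u=np.nonzero(m)
    return dict(handle=hend+d*35,center=ctr+d*(max(w,h)/2-58),yaw=np.arctan2(-d[0],d[1]),size=(w,h))
E
python3 - <<'E'
from loc import *
for f in("w","t2"):
    print(f,boardpose(dict(np.load(f+".npz")),9,(380,640,-250,80)))
E
```

```text
w {'handle': array([ 526.76064814, -148.36173009]), 'center': array([503.69184588, -60.93471905]), 'yaw': np.float64(0.25798356065501354), 'size': (84.88545227050781, 183.4193115234375)}Traceback (most recent call last):
  File "<stdin>", line 3, in <module>
  File "loc.py", line 10, in boardpose
    cs,_=cv2.findContours(m,cv2.RETR_EXTERNAL,cv2.CHAIN_APPROX_NONE); k=max(cs,key=cv2.contourArea)[:,0]
                                                                        ~~~^^^^^^^^^^^^^^^^^^^^^^^^
ValueError: max() iterable argument is empty
```

Run:
```python
from s1h import *
from loc import *
movep(np.array([530,190,260.]),rot(.28)); wait(.2); st("hold view")
c=camera("wrist"); cv2.imwrite("pics/hw.png",cv2.resize(c["image"],(784,588))); np.savez("hw.npz",**c)
W=cloud(c); x,y,z=W[...,0],W[...,1],W[...,2]
print(boardpose(c,24,(400,640,140,400)))
m=(x>420)&(x<640)&(y>150)&(y<400)
for lo,hi in((4,8),(15,20),(40,47),(56,66)):
    P=W[m&(z>lo)&(z<hi)&~wood(c)]; print(lo,len(P),P.mean(0).round(1),cv2.minAreaRect(P[:,:2].astype(np.float32)))
```

```text
hold view 10.62 [530.4 188.7 260.4] [ 0.3 -0.1  0.5] 85.1 0.0
{'handle': array([497.76437804, 311.97610389]), 'center': array([492.31096709, 310.31312565]), 'yaw': np.float64(-1.2748110719258632), 'size': (87.29866790771484, 49.087921142578125)}
4 1571 [504.8 325.1   6.9] ((544.3218994140625, 308.9635009765625), (192.99481201171875, 166.4305419921875), 16.90105438232422)
15 568 [509.7 311.6  18.1] ((519.5810546875, 271.9001159667969), (103.24139404296875, 220.0360565185547), 16.29450798034668)
40 2202 [517.3 279.4  44. ] ((512.8507080078125, 295.854248046875), (119.08222961425781, 114.06456756591797), 16.32480239868164)
56 647 [496.5 350.9  61.3] ((496.59649658203125, 351.4313659667969), (93.11273193359375, 6.250469207763672), 16.487638473510742)
```

View pics/hw.png

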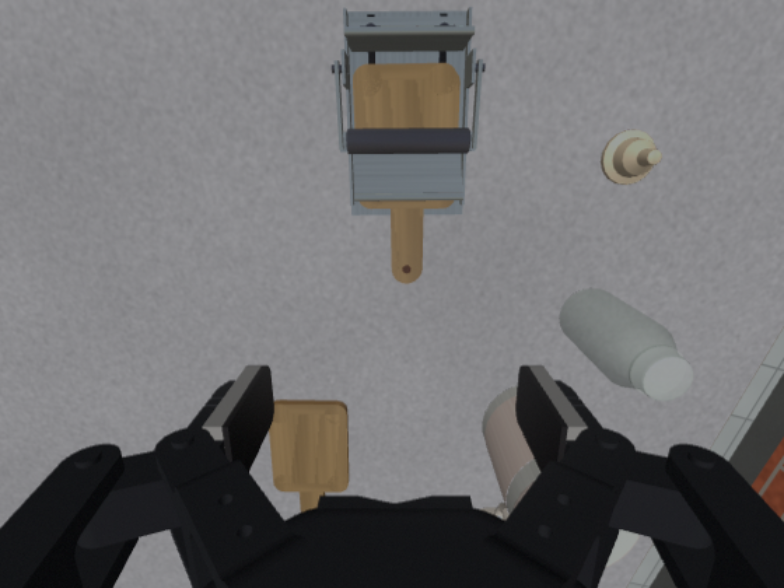

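The holder is seen from close by: stop at top (410,38), lip front at about (408,200), pile handle end at (406,270), all aligned. The centreline through (496.6, 351.4) has a yaw of 0.287. Next I take the board by its handle.

```bash
cat >> s1h.py <<'E'
YH=0.2865; hb,hn=bn(YH); H0=np.array([496.6,351.4,0])-66*hb   # holder origin (approx)
def at(gx,z,dy=0): return H0+gx*hb+dy*hn+np.array([0,0,z])
E
python3 - <<'E'
from s1h import *
from loc import *
print(H0)
R=rot(.258); p=np.array([528.1,-153.2,0])
movep(p+[0,0,60],R); movel(p+[0,0,2.5],max_speed=60,guard=5); st("down")
clamp(); st("grip"); movel(p+[0,0,60],max_speed=100); st("lift")
movep(at(-255,75),rot(YH)); wait(.2); st("pre")
c=camera("scene"); cv2.imwrite("pics/pre.png",cv2.resize(c["image"][110:280,250:480],None,fx=3,fy=3)); 
c=camera("wrist"); np.savez("pw.npz",**c)
W=cloud(c); m=wood(c)&(W[...,2]>35)
P=W[m]-H0; L=np.stack([P@hb,P@hn,P[:,2]],1)
for lo in range(-260,-80,15):
    k=L[(L[:,0]>lo)&(L[:,0]<lo+15)]
    if len(k)>5: print(lo,len(k),k[:,1].min().round(1),k[:,1].max().round(1),np.median(k[:,2]).round(1))
print(L[:,0].max())
E
```

```text
[515.25137738 288.09023676   0.        ]
down 13.25 [ 528.3 -153.2    2.8] [ 0.3  0.3 -1.1] 85.7 0.0
grip 13.84 [ 528.2 -153.2    2.9] [-2.8  0.4 10. ] 26.1 58.7
lift 14.57 [ 527.8 -153.3   59.7] [-0.6  0.4 -0.7] 25.6 59.0
pre 15.6 [587.2  42.2  74.8] [ 0.2 -1.4 -0.8] 25.8 59.0
-260 1370 -12.0 14.8 81.9
-245 1567 -13.1 14.6 81.8
-230 2258 -37.3 38.1 81.6
-215 5726 -42.4 43.4 81.4
-200 6411 -42.6 43.6 81.3
-185 7088 -42.8 43.4 81.1
-170 7877 -43.1 43.3 80.9
-155 8678 -43.2 43.1 80.8
-140 2241 -43.4 42.8 80.6
-135.85170680394174
```

View pics/pre.png

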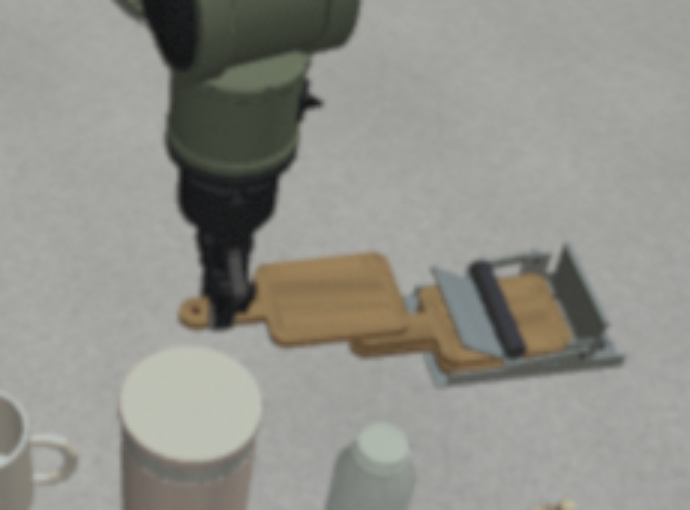

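The board is level in the grip and centred on the holder line, with its nose just short of the mouth (about (405,330) in the crop). Next I lower it and push, feeling for contact.

Run:
```python
from s1h import *
movel(at(-255,31),max_speed=60,guard=6); st("low")
print(movel(at(-200,31),max_speed=60,guard=6)); st("in mouth")
print(movel(at(-200,27),max_speed=10,guard=3)); st("on pile")
z=read_state()["eef_pos"][2]
for g in range(-190,-124,10):
    r=movel(at(g,max(z,27.2)),max_speed=35,guard=20); s=read_state(); print(g,r,round(s["time"],1),round((np.array(s["eef_pos"])-H0)@hb,1),round(np.dot(s["ft_force"],hb),1),round(s["ft_force"][2],1),np.round(s["torque"],2))
    if r: break
c=camera("scene"); cv2.imwrite("pics/ins.png",cv2.resize(c["image"][110:280,250:480],None,fx=3,fy=3))
```

```text
low 16.58 [587.5  43.6  31.2] [ 0.4  0.6 -0.7] 26.3 59.0
False
in mouth 17.65 [571.9  95.7  31. ] [ 0.   0.6 -1.2] 25.8 59.0
False
on pile 18.2 [571.8  96.2  27. ] [ 0.3 -0.6 -0.4] 25.7 59.1
-190 False 18.6 -189.6 -0.1 -0.2 [0.03 0.05 0.04]
-180 False 19.1 -179.9 -2.6 -0.3 [-0.38 -0.09 -0.03]
-170 False 19.5 -170.0 -1.6 -0.7 [-0.5  -0.09 -0.04]
-160 False 19.9 -159.6 0.3 -0.3 [-0.06  0.05 -0.01]
-150 False 20.4 -149.8 -0.0 -0.6 [-0.08  0.03 -0.02]
-140 False 20.8 -139.8 -0.5 -0.8 [-0.05  0.08  0.03]
-130 False 21.2 -129.8 0.2 -1.4 [0.04 0.04 0.03]
```

View pics/ins.png

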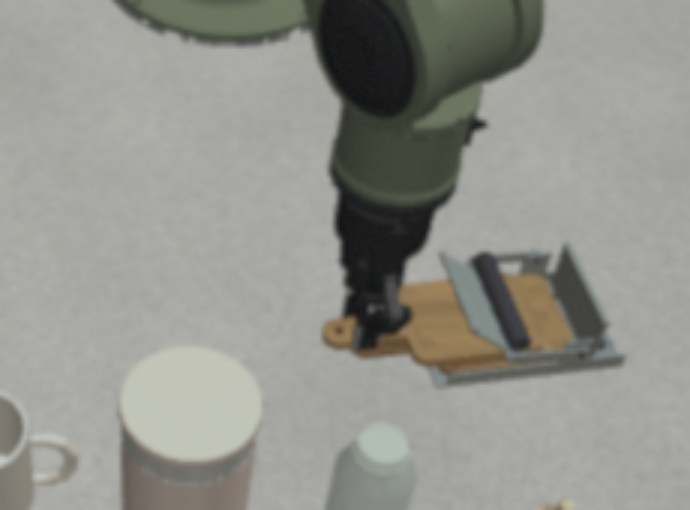

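The board is under the lip with its handle still gripped, but the resting forces are small, so I check the board's height and the arm's angle from the depth before pushing on.

Run:
```python
from s1h import *
from loc import *
for nm in("wrist","top","scene"):
    c=camera(nm); W=cloud(c); P=W-H0; L=np.stack([P@hb,P@hn,P[...,2]],-1); w=wood(c); 
    if nm=="wrist": cv2.imwrite("pics/iw.png",c["image"])
    for a,bb in ((-70,-55),(-55,-45),(-40,-30),(-12,0),(10,20),(20,30),(30,40),(40,50),(50,56)):
        m=(L[...,0]>a)&(L[...,0]<bb)&(abs(L[...,1])<38)&(L[...,2]>0)&(L[...,2]<90)
        k=L[m]; 
        if len(k)>5: print(nm,a,len(k),"zmed",np.median(k[:,2]).round(1),"max",k[:,2].max().round(1),"wood",round(w[m].mean(),2), np.median(L[m&w][:,2]).round(1) if (m&w).any() else '')
```

```text
wrist -70 5892 zmed 34.2 max 36.4 wood 1.0 34.2
wrist -55 6656 zmed 68.9 max 71.8 wood 0.29 34.2
wrist -40 5934 zmed 56.6 max 62.4 wood 0.0 
scene -70 146 zmed 32.7 max 36.3 wood 0.94 32.8
scene -55 153 zmed 34.5 max 72.6 wood 0.61 33.4
scene -40 86 zmed 51.2 max 59.5 wood 0.36 32.7
scene -12 88 zmed 56.1 max 61.0 wood 0.0 
scene 10 87 zmed 32.9 max 37.5 wood 0.94 32.9
scene 20 42 zmed 27.6 max 34.1 wood 0.95 28.8
scene 30 92 zmed 23.6 max 27.9 wood 0.95 23.9
scene 40 73 zmed 23.4 max 26.8 wood 0.95 23.4
```

View pics/iw.png

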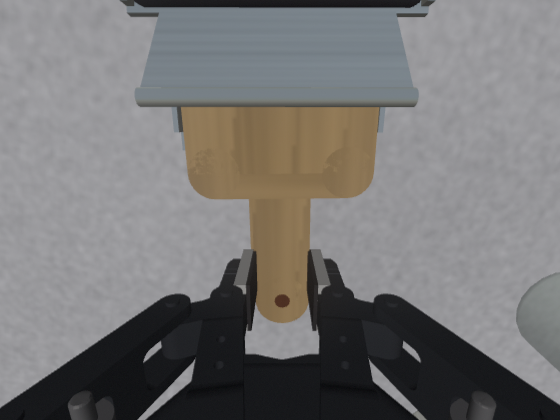

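Run:
```python
from s1h import *
def rep(t,r): 
    s=read_state(); print(t,r,round(s["time"],1),round((np.array(s["eef_pos"])-H0)@hb,1),"f",round(np.dot(s["ft_force"],hb),1),np.round(s["ft_force"],1),round(s["finger_gap"],1))
r=movel(at(-102,27.2),max_speed=30,guard=10); rep("a",r)
if not r:
    r=movel(at(-70,27.2),max_speed=10,guard=12); rep("b",r)
for i in range(4):
    wait(.05); rep("w",0)
```

```text
a False 22.5 -102.1 f -3.0 [ 0.5 -3.  -2.2] 25.4
b True 24.1 -89.8 f -0.1 [ 0.1 -0.1  6.5] 25.5
w 0 24.2 -89.8 f -0.5 [ 0.2 -0.5  6.3] 25.8
w 0 24.2 -89.7 f -1.0 [-0.7 -1.2  5.7] 25.7
w 0 24.3 -89.8 f -0.3 [-0.2 -0.4  7.4] 25.8
w 0 24.3 -89.8 f -0.7 [-0.6 -0.9  6.4] 26.0
```

Run:
```python
from s1h import *
from loc import *
def rep(t,r): 
    s=read_state(); print(t,r,round(s["time"],2),(np.array(s["eef_pos"])-H0)@hb,"z",round(s["eef_pos"][2],1),"f",round(np.dot(s["ft_force"],hb),1),np.round(s["ft_force"],1),np.round(s["torque"],2))
for g in (-89.3,-88.8,-88.3,-87.8):
    r=movel(at(g,27.2),max_speed=5,guard=12); rep(g,r)
    if r: break
for nm in("scene","top"):
    c=camera(nm); W=cloud(c); P=W-H0; L=np.stack([P@hb,P@hn,P[...,2]],-1); w=wood(c)
    for a in range(-75,62,6):
        m=(L[...,0]>a)&(L[...,0]<a+6)&(abs(L[...,1])<36)&w&(L[...,2]<90)
        if m.sum()>3: print(nm,a,m.sum(),np.median(L[m][:,2]).round(1))
    if nm=="scene": cv2.imwrite("pics/stop.png",cv2.resize(c["image"][150:250,350:470],None,fx=6,fy=6,interpolation=cv2.INTER_CUBIC))
```

```text
-89.3 False 24.8 -89.7540354515821 z 27.0 f -5.7 [ 0.4 -5.8 -0.2] [-1.06 -0.14  0.01]
-88.8 False 25.05 -89.73765598713595 z 27.0 f -6.6 [ 0.8 -6.7  0.6] [-1.54 -0.31 -0.03]
-88.3 False 25.3 -89.70053819123034 z 27.0 f -9.5 [ 1.1 -9.6  0.3] [-2.   -0.46  0.01]
-87.8 False 25.55 -89.65701400183218 z 27.0 f -11.2 [  2.8 -10.8   1. ] [-2.4  -0.59  0.01]
scene -75 12 18.4
scene -69 45 20.8
scene -63 25 25.2
scene -57 40 29.0
scene -51 21 31.7
scene -45 34 32.4
scene -39 14 32.6
scene -33 7 33.0
scene 9 38 33.1
scene 15 43 32.2
scene 21 51 32.4
scene 27 51 33.2
scene 33 42 32.3
scene 39 52 32.0
scene 45 52 32.8
scene 51 48 32.6
scene 57 47 32.6
```

View pics/stop.png

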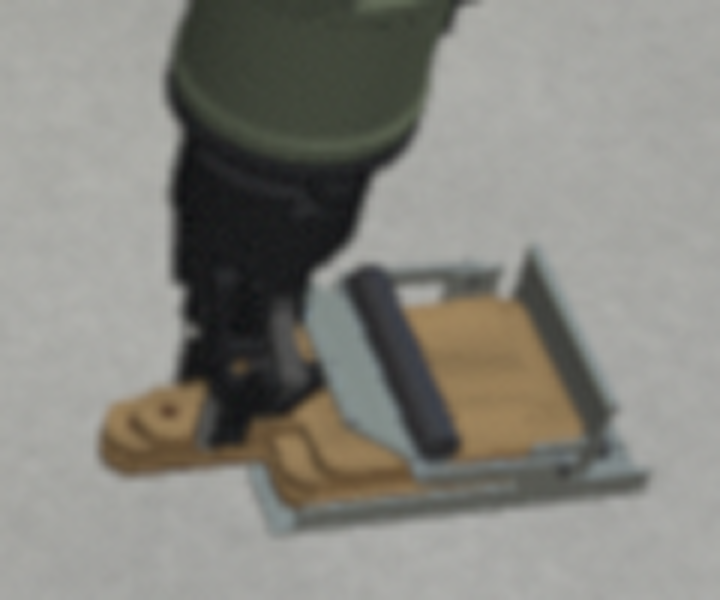

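The nose is on the stop: it no longer advances, the force rises with each step, and the board lies flat at z ≈ 33 right up to the stop. I press a little more, then release and lift clear.

Run:
```python
from s1h import *
from loc import *
for g in (-87.3,-86.8,-86.3):
    movel(at(g,27.2),max_speed=5,guard=10); s=read_state(); f=np.dot(s["ft_force"],hb); print(g,round(f,1),(np.array(s["eef_pos"])-H0)@hb)
    if f<-15: break
wait(.3); s=read_state(); print(np.dot(s["ft_force"],hb))
open_gripper(); st("open")
p=np.array(s["eef_pos"]); movel(p+[0,0,6],max_speed=40); movel(p-25*hb+[0,0,120],max_speed=120)
movep(np.array([520,20,300.]),rot(YH)); wait(.3); st("clear")
c=camera("top"); cv2.imwrite("pics/end.png",cv2.resize(c["image"][60:300,90:370],None,fx=2.5,fy=2.5))
c=camera("scene"); W=cloud(c); P=W-H0; L=np.stack([P@hb,P@hn,P[...,2]],-1); w=wood(c)
for a in range(-160,75,8):
    m=(L[...,0]>a)&(L[...,0]<a+8)&(abs(L[...,1])<60)&w&(L[...,2]<90)&(L[...,2]>28)
    if m.sum()>3: print(a,m.sum(),np.median(L[m][:,2]).round(1),L[m][:,1].min().round(),L[m][:,1].max().round(),L[m][:,0].max().round(1))
x,y,z=np.moveaxis(W,-1,0)
for cc in cv2.findContours(((z>15)&(z<300)&(x>650)&(x<900)).astype(np.uint8),cv2.RETR_EXTERNAL,cv2.CHAIN_APPROX_NONE)[0]:
    if len(cc)>15: q=W[cc[:,0,1],cc[:,0,0]]; print("obj",np.nanmin(q,0).round(),np.nanmax(q,0).round())
```

```text
-87.3 -14.1 -89.60759288520698
-86.8 -16.4 -89.60052517381149
-16.023391893135173
open 27.06 [539.8 205.   27.2] [-0.1 -1.   0.4] 85.3 0.0
clear 29.68 [520.   20.7 299.4] [-0.8  1.  -0.5] 85.1 0.0
-128 9 31.9 -4.0 10.0 -120.1
-120 22 31.9 -14.0 13.0 -112.1
-112 29 33.1 -12.0 15.0 -104.0
-104 24 32.8 -14.0 13.0 -96.5
-96 30 32.8 -13.0 14.0 -88.1
-88 27 32.7 -14.0 14.0 -80.0
-80 28 32.9 -14.0 15.0 -72.0
-72 29 32.5 -14.0 14.0 -64.5
-64 30 32.7 -18.0 15.0 -56.0
-56 75 33.0 -35.0 42.0 -48.0
-48 79 32.7 -42.0 42.0 -40.3
-40 36 32.2 -32.0 43.0 -33.0
-32 18 32.1 25.0 42.0 -24.0
-24 6 32.0 37.0 44.0 -19.2
8 54 32.7 -42.0 40.0 15.9
16 75 32.8 -44.0 41.0 23.8
24 83 33.1 -44.0 43.0 32.0
32 77 33.0 -47.0 41.0 39.9
40 65 32.7 -44.0 35.0 48.0
48 74 32.7 -43.0 37.0 55.9
56 69 33.1 -42.0 37.0 63.6
obj [699. 306.  16.] [731. 335.  46.]
obj [723. 140.  15.] [772. 199. 136.]
obj [ 770. -667.   15.] [ 832. -573.   43.]
obj [ 701. -167.   15.] [781. -53.  93.]
obj [676. -20.  15.] [779.  83. 143.]
obj [ 686. -373.   15.] [ 856. -290.   89.]
```

View pics/end.png

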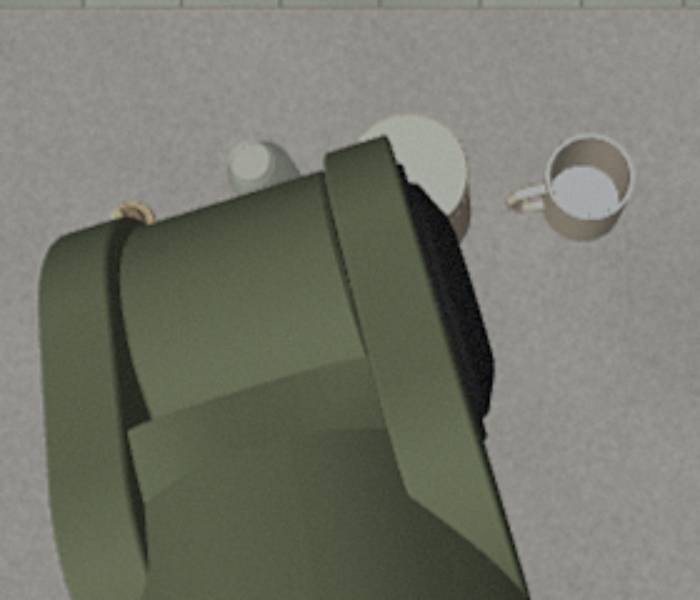

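The final top view is mostly hidden by the arm. The scene-camera depth shows the board flat at z ≈ 33, nose at the stop, handle out of the mouth, and the other objects where they were.

```bash
python3 -c "
from workcell import *
print(finish_job())"
```

```text
the job is handed in; nothing more can be done
None
```

The job is handed in at about 30 s: the board was laid flat on the counter, taken again by its handle, slid under the arm until its nose pressed on the stop at about 16 N, and released lying flat, handle out; the bottle, canister, mug and teat show no shift beyond camera error.

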